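# Set the order screen for the cook

### The arm

A 6-joint arm with a two-finger parallel gripper is mounted at the origin on a cart in front of the work surface, level with it; the furniture and walls round the work are solid. World frame = base frame: x ahead of the robot, y to its left, z up, the work surface at z = 0. Lengths are in mm, angles in rad, forces in N, time in s.
With the tool pointing down it reaches from about 275 to 750 mm from the base axis. Payload 10.2 kg.
Tool frame: the origin (TCP) lies midway between the tips of the shut fingers; the grasp point (between the pads) lies grasp_offset behind it (grasp_offset is the distance from the TCP to the grasp point, in mm); x points along the fingers, z is the direction in which the jaws open and shut, and the axes are right-handed (so a half turn about x gives the same grasp; the last joint's range is limited). The gripper opens to 85 mm and grips with 20 to 120 N. Pads are 22 mm wide; open, the fingers measure 114 mm over their backs; the gripper's body (76 mm by 85 mm) begins 54 mm behind the grasp point. The pads swing forward as they close: fully open they stand 13 mm farther back than shut.
Start: joints at [-1.456, 0.313, 1.498, -0, 1.331, -0.223], TCP at [173.979, -495.341, 231.294] pointing down, gripper open.
Joint ranges: [-2.94, 2.94], [-0.97, 2.17], [0.19, 2.56], [-1.23, 4.37], [0.02, 3.11], [-2.88, 2.88]. Speed limits (rad/s): [2.39, 2.39, 3.01, 3.14, 3.14, 3.14].

### API

Orientations are given as a unit quaternion [w, x, y, z].
In Python, from rig import sense, capture, calibration, finish_job, grasp_offset gives the robot as it stands.
- The arm moves only by the shell command python3 -m jog 'ROWS' [FORCE]. ROWS is JSON, a list of rows, each an object with "linear": the shift along the tool's x, y, z scaled (see below), a list of three; "rotation": the turn, a rotation vector about the tool's x, y, z scaled (see below), a list of three; "grip": the finger opening in mm, from 0 to 85.4. A call has 1 to 20 rows; each row is the pose to reach, as a shift and turn from the pose measured when the call began, along the tool's axes at that moment; what a row does not reach only later rows make up. The controller multiplies each number of a shift by 0.3 m and each number of a turn by 0.5 rad. A row lasts 1/12 s, in which the tool goes at most 41.7 mm and 7.16 degrees, less where a joint would pass 70% of its speed; a pose out of reach is approached as far as the arm can. A call with a number of a shift or a turn outside -1 to 1 is refused whole. A call with a gripper value outside its range is refused whole. The fingers move at their own pace and stop on an object; FORCE is the grip in N (left out, the last holds). Time passes only in rows, so rows that repeat a pose let the fingers close. It gives the time, the measured TCP pose, the force and the opening at its end, in the units of the state.
- sense(): the state, without advancing time (a new reading comes with each control period).
- capture(name): name is "scene" or "top" or "wrist"; returns (picture, depth): 420x560x3 uint8, red, green, blue; 420x560 float32, mm along the optical axis (not along the pixel's ray), 0 where there is no reading.
- calibration(name): a dict with "intrinsics" (3x3 intrinsics, pixels), "world_from_camera" (4x4, takes a point from camera to world coordinates). Camera axes: x right, y up, looking along -z (the intrinsics and any distortion apply to the point x, -y, -z); pixel columns grow to the right and rows downward; lengths in mm; the calibration is good to about 2 mm. A picture is of the moment at which its call begins: read the wrist's pose just before it. calibration takes no time and is no camera call; for the wrist camera it gives the pose at the moment of the call.
- finish_job(): hands the job in, once; it reports no verdict.
The state is a dict: "time_s": time; "joints": joint angles; "dq": joint speeds; "tau": joint torques, N m; "eef_pos": TCP position; "ee_rot": TCP orientation; "force": force on the tool from outside, world axes, zero at the start; "wrist_torque": the same for the moment, N m; "grip_width": opening from 0.0 (shut) to 1.0 (fully open).
Only numpy, scipy, OpenCV 4.12 (cv2) and the standard library are available. Lean on these libraries where they do the work, as an engineer would, in place of code of your own. Each camera call takes 0.05 s, during which the arm holds its last target.

### The job

Set the white-framed order screen with the blue handle for the cook who stands where the robot is: swivel it until it is square to the worktop's front edge, its display towards the robot's side, and lean it back to 35 degrees from upright. Leave the black-framed screen as it is, and let go of the handle at the end.

Things in the scene. Friction and masses are not known exactly. Their poses are not given: they have to be found in the camera images.
- order_handle (a point): Centre of the blue handle bar of the white-framed screen. Bar: round, 14 mm thick, 104 mm long, parallel to the panel's upper edge and 40 mm beyond it, held at its ends by thin brackets. Panel 180 wide, 110 high, 14 thick. Tilt axis (level) and swivel axis (upright) cross in the panel's middle, 95 mm from this point, 110 mm above the worktop. Axes: y along the bar, z away from the panel, x out of its back.
- order_swivel (a joint): Swivel of the white-framed screen and its steel yoke (244 mm wide) on the fixed round foot (158 mm across), rad. 0: square to the worktop's front edge, display facing the robot's side (-x). Positive: anticlockwise seen from above; range -1.4 to 1.4. Stays where it is put (friction about 0.15 N m).
- order_tilt (a joint): Lean of the white-framed screen, rad. 0: upright, handle straight above the swivel axis; positive: leaning back, handle moving away from the display side; range -0.1 to 1.05. 35 degrees is 0.61. Stays where it is put (friction about 0.25 N m, some 3 N at the handle).
- other_handle (a point): Centre of the black handle bar of the black-framed screen, of the same build, size and axes as the white one; not to be moved. The two screens stand left and right on the worktop and may have changed places.

How it is judged (in metres and radians):
At the end, for the whole second after the job is handed in: The white-framed screen is square to the front edge within 10 degrees (swivel -0.175 to 0.175 rad), leans back 35 degrees within 10 degrees (tilt 0.436 to 0.785 rad) and is at rest; the black-framed screen's handle is within 15 mm of where it began (value of joint order_swivel between -0.1745 and 0.1745 rad and value of joint order_tilt between 0.4363 and 0.7854 rad and velocity of joint order_swivel between -0.05 and 0.05 rad/s and velocity of joint order_tilt between -0.05 and 0.05 rad/s and distance of other_handle from where it was at the start of the episode below 0.015 m); the robot touches nothing.
It fails at once if the black-framed screen's handle moves by more than 15 mm (distance of other_handle from where it was at the start of the episode above 0.015 m).
It also fails if it takes over 32 s, if anything falls off the work surface, if the arm or the gripper's body presses on something with over 40 N, if the wrist force passes 120 N, or if a joint passes its speed limit or range.

## Working session

There is one attempt and no reset: what is moved stays moved. The work goes in short steps, Python scripts to look and compute and a shell command to move; the robot and the scene stay as the last step left them, time stands still between calls to the robot, and variables do not carry over. Pictures are saved under pics/ and viewed, and the job is handed in when it is done.

```bash
ls; mkdir -p pics
python3 - <<'E'
from rig import *
import cv2,numpy as np
print(sense()); print(grasp_offset)
for n in ["scene","top"]:
    p,d=capture(n); np.savez(f"pics/{n}0.npz",p=p,d=d,**calibration(n)); cv2.imwrite(f"pics/{n}0.png",p[:,:,::-1]); print(calibration(n))
E
```

```text
pics
{'time_s': 0.0, 'joints': array([-1.45637671e+00,  3.13445384e-01,  1.49844083e+00,  2.89014359e-05,
        1.33096866e+00, -2.23389016e-01]), 'dq': array([-0.00065597,  0.000345  ,  0.00064092, -0.00068871,  0.00077689,
       -0.00210418]), 'tau': array([-2.33229643e-03, -4.12277842e+01, -2.59742868e+01, -3.88868166e-04,
        4.24744299e-03,  1.26949135e-05]), 'eef_pos': array([ 173.96742106, -495.07454922,  230.73601886]), 'ee_rot': array([ 0.57664392,  0.4091744 ,  0.57722494, -0.4084966 ]), 'force': array([0.92710998, 0.2003666 , 0.62410121]), 'wrist_torque': array([ 0.01291366,  0.00577358, -0.02507414]), 'grip_width': 1.000356508890121}
18.700000000000003
{'intrinsics': array([[438.64024541,   0.        , 283.70384489],
       [  0.        , 438.64024541, 207.80954073],
       [  0.        ,   0.        ,   1.        ]]), 'world_from_camera': array([[-8.32720315e-01,  2.28041881e-01, -5.04553047e-01,
        -3.04309277e+01],
       [-5.53134531e-01, -3.83562377e-01,  7.39541813e-01,
         8.32634618e+02],
       [-2.48810596e-02,  8.94917205e-01,  4.45538022e-01,
         6.62221889e+02],
       [ 0.00000000e+00,  0.00000000e+00,  0.00000000e+00,
         1.00000000e+00]])}
{'intrinsics': array([[526.67343191,   0.        , 277.5522906 ],
       [  0.        , 526.67343191, 216.69929502],
       [  0.        ,   0.        ,   1.        ]]), 'world_from_camera': array([[-2.69266298e-02,  9.93534677e-01, -1.10289630e-01,
         4.32731048e+02],
       [-9.99382591e-01, -2.42644080e-02,  2.54101341e-02,
         1.66952648e+01],
       [ 2.25697368e-02,  1.10905745e-01,  9.93574619e-01,
         1.17249772e+03],
       [ 0.00000000e+00,  0.00000000e+00,  0.00000000e+00,
         1.00000000e+00]])}
```

View pics/scene0.png

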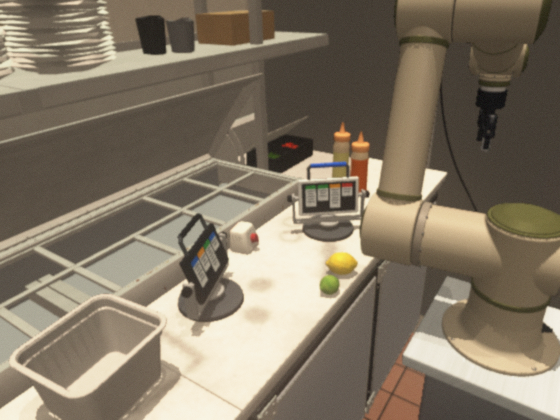

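View pics/top0.png

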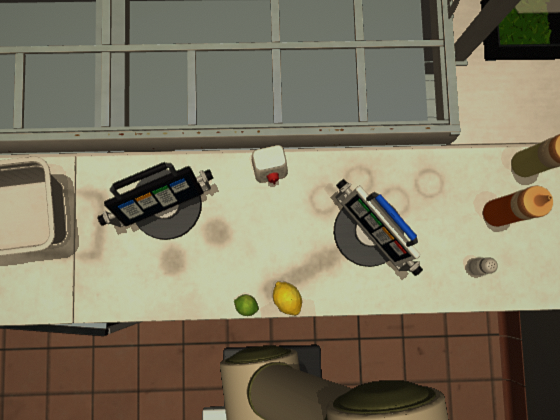

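```bash
cat > h.py <<'E'
import numpy as np,cv2
def pts(p,d,K,T,mask):
    v,u=np.nonzero(mask&(d>0)); z=d[v,u]
    c=np.stack([(u-K[0,2])/K[0,0]*z,-(v-K[1,2])/K[1,1]*z,-z,np.ones_like(z)])
    return (T@c)[:3].T
def blue(p):
    hsv=cv2.cvtColor(p,cv2.COLOR_RGB2HSV)
    m=cv2.inRange(hsv,(108,150,50),(125,255,255))
    n,l,s,_=cv2.connectedComponentsWithStats(m)
    print([list(x) for x in s[1:] if x[4]>15])
    k=1+np.argmax(s[1:,4]); return l==k
def bar(X):
    c=np.median(X,0); X=X[np.linalg.norm(X-c,axis=1)<75]
    c=X.mean(0); U,S,V=np.linalg.svd(X-c); a=V[0]; t=(X-c)@a
    return c+a*(t.min()+t.max())/2,a,t.max()-t.min()
E
python3 - <<'E'
from h import *
for n in ["scene","top"]:
    z=np.load(f"pics/{n}0.npz"); p,d,K,T=z['p'],z['d'],z['intrinsics'],z['world_from_camera']
    m=blue(p); X=pts(p,d,K,T,m); print(n,len(X),bar(X)); 
    cam=T[:3,3]; c=bar(X)[0]; r=(c-cam)/np.linalg.norm(c-cam); print('centre+6',c+r*6)
    # foot: points at z ~ low dark
# foot circle in top: dark pixels z 5..30 
    allm=np.ones(d.shape,bool); 
    P=pts(p,d,K,T,allm)
    g=(P[:,1]<-50)&(P[:,1]>-330)&(P[:,0]>250)&(P[:,0]<600)
    Q=P[g]; 
    F=Q[(Q[:,2]>6)&(Q[:,2]<25)]; print('foot',len(F),F.min(0),F.max(0), np.percentile(Q[:,2],[1,50]))
    if len(F)>10:
        c2,r2=cv2.minEnclosingCircle(F[:,:2].astype(np.float32)); print(c2,r2)
    H=Q[(Q[:,2]>45)]; print('high',H.min(0),H.max(0))
E
python3 - <<'E'
import cv2
p=cv2.imread('pics/top0.png')
cv2.imwrite('pics/topz.png',cv2.resize(p[150:300,300:450],None,fx=4,fy=4,interpolation=2))
E
```

```text
[[np.int32(312), np.int32(163), np.int32(33), np.int32(3), np.int32(58)]]
scene 58 (array([ 530.36402235, -223.56320103,  207.22041886]), array([7.73991753e-01, 6.33195631e-01, 2.43723692e-04]), np.float64(93.80708913840922))
centre+6 [ 532.99381537 -228.5161373   205.08673401]
foot 731 [ 447.10127768 -287.54288191    6.01931323] [ 594.30486298 -135.53618568   24.58221117] [-7.16185985e+02  4.34528465e-01]
(523.7178955078125, -215.19223022460938) 81.06060791015625
high [ 250.09646712 -293.63473561   47.90530202] [599.95969562 -50.02297233 638.98777675]
[[np.int32(375), np.int32(195), np.int32(41), np.int32(46), np.int32(375)]]
top 374 (array([ 533.77731327, -226.34366008,  209.18770734]), array([-0.77968461, -0.62617122, -0.00122893]), np.float64(103.92826389397007))
centre+6 [ 534.38442791 -227.80390691  203.39986741]
foot 1577 [ 342.35448918 -319.84692929    6.01331468] [598.26412597 -50.10834697  24.36497485] [-899.95544614    3.82444427]
(470.8489990234375, -200.22476196289062) 167.0880584716797
high [ 284.24797906 -300.08089738   45.29861164] [599.81343037 -50.02627941 681.3033868 ]
```

View pics/topz.png

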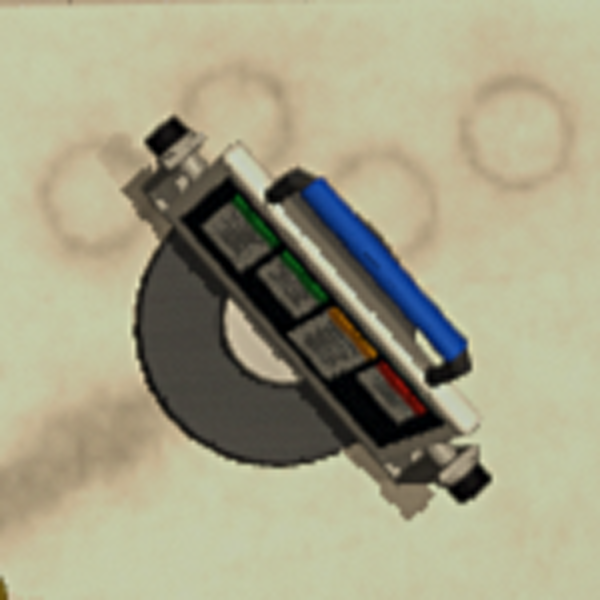

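```bash
cat > mv.py <<'E'
import numpy as np
from scipy.spatial.transform import Rotation as R
from rig import sense
def rot(q): return R.from_quat([q[1],q[2],q[3],q[0]])
def goal(yaw,tilt=0):  # jaw z axis heading yaw; tool x down, leaned back by tilt (hand towards jaw dir)
    z=np.array([np.cos(yaw),np.sin(yaw),0]); x=np.array([0,0,-1.]); y=np.cross(z,x)
    Rm=R.from_matrix(np.stack([x,y,z],1))
    return R.from_rotvec(np.array([-np.sin(yaw),np.cos(yaw),0])*tilt)*Rm
def rel(p,Rg,s=None):
    s=s or sense(); R0=rot(s['ee_rot'])
    return np.round(R0.inv().apply(np.array(p)-s['eef_pos'])/300,3), np.round((R0.inv()*Rg).as_rotvec()/.5,3)
E
python3 - <<'E'
from mv import *
s=sense(); M=rot(s['ee_rot']).as_matrix(); print(M.round(3)); print('jaw yaw',np.arctan2(M[1,2],M[0,2]))
for yaw in (-.89,-.89+np.pi):
    for p in ([534,-228,330],[534,-228,185]): print(yaw,rel(p,goal(yaw)))
E
```

```text
[[-0.     0.943  0.331]
 [ 0.001  0.331 -0.943]
 [-1.     0.    -0.001]]
jaw yaw -1.2330342758820843
-0.89 (array([-0.33 ,  1.428, -0.443]), array([-0.686, -0.002, -0.001]))
-0.89 (array([ 0.154,  1.427, -0.442]), array([-0.686, -0.002, -0.001]))
2.251592653589793 (array([-0.33 ,  1.428, -0.443]), array([ 5.597e+00, -1.000e-03,  3.000e-03]))
2.251592653589793 (array([ 0.154,  1.427, -0.442]), array([ 5.597e+00, -1.000e-03,  3.000e-03]))
```

```bash
python3 -m jog '[{"linear":[-0.2,0.12,-0.04],"rotation":[-0.1,0,0],"grip":85},{"linear":[-0.33,0.25,-0.08],"rotation":[-0.25,0,0],"grip":85},{"linear":[-0.33,0.38,-0.12],"rotation":[-0.4,0,0],"grip":85},{"linear":[-0.33,0.5,-0.16],"rotation":[-0.5,0,0],"grip":85},{"linear":[-0.33,0.62,-0.19],"rotation":[-0.6,0,0],"grip":85},{"linear":[-0.33,0.74,-0.23],"rotation":[-0.68,0,0],"grip":85},{"linear":[-0.33,0.86,-0.27],"rotation":[-0.69,0,0],"grip":85},{"linear":[-0.33,1,-0.31],"rotation":[-0.69,0,0],"grip":85},{"linear":[-0.33,1,-0.31],"rotation":[-0.69,0,0],"grip":85}]'
python3 - <<'E'
from mv import *
for p in ([534,-228,330],[534,-228,185]): print(rel(p,goal(-.89)))
E
```

```text
time_s: 0.85
eef_pos: [428.9, -305.0, 329.8]
ee_rot: [0.639, 0.303, 0.639, -0.302]
force: [0.6, 0.0, -1.0]
grip_width: 0.996
(array([0.   , 0.433, 0.023]), array([ 0.011, -0.003, -0.003]))
(array([0.483, 0.433, 0.024]), array([ 0.011, -0.003, -0.003]))
```

```bash
python3 -m jog '[{"linear":[0,0.12,0.01],"rotation":[0,0,0],"grip":85},{"linear":[0,0.24,0.02],"rotation":[0,0,0],"grip":85},{"linear":[0,0.35,0.024],"rotation":[0.01,0,0],"grip":85},{"linear":[0,0.433,0.024],"rotation":[0.01,0,0],"grip":85},{"linear":[0,0.433,0.024],"rotation":[0.01,0,0],"grip":85},{"linear":[0,0.433,0.024],"rotation":[0.01,0,0],"grip":85}]'
python3 - <<'E'
from mv import *
from h import *
from rig import *
c=calibration("wrist"); p,d=capture("wrist"); cv2.imwrite('pics/w1.png',p[:,:,::-1])
X=pts(p,d,c['intrinsics'],c['world_from_camera'],blue(p)); b=bar(X); print(b)
print(np.arctan2(b[1][1],b[1][0]))
for q in ([534,-228,230],[534,-228,185]): print(rel(q,goal(-.89)))
E
```

```text
time_s: 1.35
eef_pos: [534.4, -227.5, 329.3]
ee_rot: [0.638, 0.304, 0.639, -0.303]
force: [0.2, -0.3, 0.3]
grip_width: 0.998
[[np.int32(274), np.int32(131), np.int32(17), np.int32(77), np.int32(999)], [np.int32(277), np.int32(216), np.int32(8), np.int32(8), np.int32(22)]]
(array([ 551.68669767, -212.44900601,  209.94729979]), array([-0.79511194, -0.6064536 ,  0.00332248]), np.float64(56.92692406287618))
-2.4899956964114027
(array([0.332, 0.001, 0.   ]), array([ 0.002, -0.004, -0.002]))
(array([0.482, 0.001, 0.001]), array([ 0.002, -0.004, -0.002]))
```

View pics/w1.png

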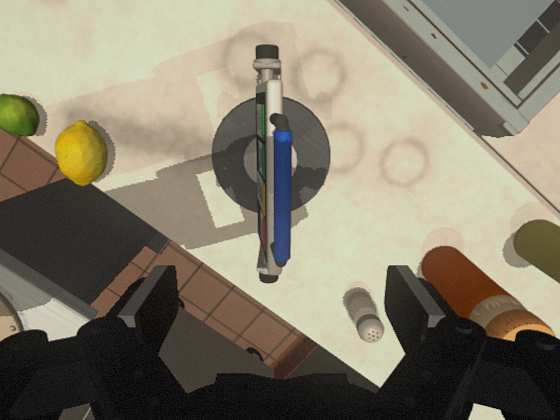

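```bash
python3 -m jog '[{"linear":[0.13,0,0],"rotation":[0,0,0],"grip":80},{"linear":[0.26,0,0],"rotation":[0,0,0],"grip":70},{"linear":[0.36,0,0],"rotation":[0,0,0],"grip":60},{"linear":[0.44,0,0],"rotation":[0,0,0],"grip":60},{"linear":[0.48,0,0],"rotation":[0,0,0],"grip":60},{"linear":[0.48,0,0],"rotation":[0,0,0],"grip":60}]' 40
python3 - <<'E'
from mv import *
from h import *
import cv2
# foot centre from top picture: ellipse of dark foot
z=np.load("pics/top0.npz"); p,d,K,T=z['p'],z['d'],z['intrinsics'],z['world_from_camera']
def ray(u,v,h):
    r=T[:3,:3]@np.array([(u-K[0,2])/K[0,0],-(v-K[1,2])/K[1,1],-1]); return T[:3,3]+r*(h-T[2,3])/r[2]
# outer foot edge points read off the 4x zoom (u=300+c/4, v=150+r/4)
E=np.array([(136,320),(143,275),(160,245),(150,380),(185,425),(225,455),(280,466),(325,456)])
P=np.array([ray(300+c/4,150+r/4,12)[:2] for c,r in E])
A=np.c_[2*P,np.ones(len(P))]; s=np.linalg.lstsq(A,(P**2).sum(1),rcond=None)[0]; print(s[:2],np.sqrt(s[2]+s[0]**2+s[1]**2))
E
```

```text
time_s: 1.9
eef_pos: [531.8, -228.2, 182.8]
ee_rot: [0.636, 0.306, 0.641, -0.304]
force: [-0.9, -0.0, -0.8]
grip_width: 0.701
[ 525.33706929 -215.92025321] 78.37227068299043
```

```bash
python3 -m jog '[{"linear":[0,0,0],"rotation":[0,0,0],"grip":45},{"linear":[0,0,0],"rotation":[0,0,0],"grip":30},{"linear":[0,0,0],"rotation":[0,0,0],"grip":20},{"linear":[0,0,0],"rotation":[0,0,0],"grip":8},{"linear":[0,0,0],"rotation":[0,0,0],"grip":8},{"linear":[0,0,0],"rotation":[0,0,0],"grip":8},{"linear":[0,0,0],"rotation":[0,0,0],"grip":8}]' 40
python3 - <<'E'
from mv import *
s=sense();p=s['eef_pos'];M=rot(s['ee_rot']).as_matrix();y0=np.arctan2(M[1,2],M[0,2]);print(s['grip_width']*85.4,y0,M[:,0])
C=np.array([525,-216.]); b=p[:2]-C; r=np.hypot(*b); t0=np.arcsin(r/95); print(b,np.arctan2(b[1],b[0]),r,t0, 110+95*np.cos(t0)-p[2])
dz=110+95*np.cos(t0)-p[2]
for f in np.linspace(0.1,1,10):
    S=-.9*(1-f); t=t0
    q=[*(C+95*np.sin(t)*np.array([np.cos(S),np.sin(S)])),110+95*np.cos(t)-dz]
    print(round(f,1),*rel(q,goal(y0+.9*f),s))
E
```

```text
time_s: 2.48
eef_pos: [532.1, -228.7, 184.0]
ee_rot: [0.636, 0.305, 0.64, -0.304]
force: [-1.9, -0.6, 6.2]
grip_width: 0.148
12.67711296148951 -0.8909998761736638 [-0.00364466  0.00355778 -0.99998703]
[  7.11682055 -12.74963822] -1.061680981491547 14.60145231072039 0.1543111773584541 19.88440387160591
0.1 [-0.     0.012  0.001] [-0.18  -0.01   0.001]
0.2 [-0.     0.017 -0.   ] [-0.36 -0.01  0.  ]
0.3 [-0.     0.021 -0.001] [-0.54 -0.01 -0.  ]
0.4 [-0.     0.025 -0.002] [-0.72  -0.01  -0.001]
0.5 [ 0.     0.029 -0.004] [-0.9   -0.01  -0.001]
0.6 [ 0.     0.033 -0.006] [-1.08  -0.01  -0.002]
0.7 [ 0.     0.037 -0.008] [-1.26  -0.01  -0.002]
0.8 [ 0.     0.04  -0.011] [-1.44  -0.01  -0.002]
0.9 [ 0.     0.043 -0.014] [-1.62  -0.01  -0.003]
1.0 [ 0.     0.046 -0.017] [-1.8   -0.01  -0.003]
```

```bash
python3 -m jog '[{"linear":[0,0.008,0],"rotation":[-0.09,0,0],"grip":8},{"linear":[0,0.012,0],"rotation":[-0.18,0,0],"grip":8},{"linear":[0,0.015,0],"rotation":[-0.27,0,0],"grip":8},{"linear":[0,0.017,0],"rotation":[-0.36,0,0],"grip":8},{"linear":[0,0.019,0],"rotation":[-0.45,0,0],"grip":8},{"linear":[0,0.021,-0.001],"rotation":[-0.54,0,0],"grip":8},{"linear":[0,0.023,-0.001],"rotation":[-0.63,0,0],"grip":8},{"linear":[0,0.025,-0.002],"rotation":[-0.72,0,0],"grip":8},{"linear":[0,0.027,-0.003],"rotation":[-0.81,0,0],"grip":8},{"linear":[0,0.029,-0.004],"rotation":[-0.9,0,0],"grip":8},{"linear":[0,0.029,-0.004],"rotation":[-0.9,0,0],"grip":8}]'
python3 - <<'E'
from mv import *
s=sense();p=s['eef_pos'];M=rot(s['ee_rot']).as_matrix();y0=np.arctan2(M[1,2],M[0,2]);print(s['grip_width']*85.4,y0,s['wrist_torque'])
C=np.array([525,-216.]);t=.16;dz=20
for S in np.linspace(y0,0,6)[1:]:
    q=[*(C+95*np.sin(t)*np.array([np.cos(S),np.sin(S)])),110+95*np.cos(t)-dz]
    print(S.round(2),*rel(q,goal(S),s))
E
```

```text
time_s: 3.4
eef_pos: [537.1, -224.2, 184.0]
ee_rot: [0.688, 0.154, 0.692, -0.154]
force: [-5.8, -9.7, -0.8]
grip_width: 0.151
12.88806488321528 -0.439049212080592 [-1.43456161  1.03458838  0.22708636]
-0.35 [0.001 0.012 0.002] [-0.176 -0.011  0.004]
-0.26 [0.001 0.016 0.002] [-0.351 -0.011  0.004]
-0.18 [0.001 0.021 0.001] [-0.527 -0.012  0.003]
-0.09 [ 0.001  0.025 -0.001] [-0.702 -0.012  0.003]
0.0 [ 0.001  0.029 -0.002] [-0.878 -0.012  0.002]
```

```bash
python3 -m jog '[{"linear":[0,0.006,0.001],"rotation":[-0.09,0,0],"grip":8},{"linear":[0,0.01,0.002],"rotation":[-0.18,0,0],"grip":8},{"linear":[0,0.013,0.002],"rotation":[-0.27,0,0],"grip":8},{"linear":[0,0.016,0.002],"rotation":[-0.36,0,0],"grip":8},{"linear":[0,0.018,0.001],"rotation":[-0.45,0,0],"grip":8},{"linear":[0,0.021,0.001],"rotation":[-0.54,0,0],"grip":8},{"linear":[0,0.023,0],"rotation":[-0.63,0,0],"grip":8},{"linear":[0,0.025,-0.001],"rotation":[-0.72,0,0],"grip":8},{"linear":[0,0.027,-0.001],"rotation":[-0.81,0,0],"grip":8},{"linear":[0,0.029,-0.002],"rotation":[-0.88,0,0],"grip":8},{"linear":[0,0.029,-0.002],"rotation":[-0.88,0,0],"grip":8},{"linear":[0,0.029,-0.002],"rotation":[-0.88,0,0],"grip":8}]'
python3 - <<'E'
from mv import *
from rig import *
import cv2
s=sense();p=s['eef_pos'];M=rot(s['ee_rot']).as_matrix();y0=np.arctan2(M[1,2],M[0,2]);print(s['grip_width']*85.4,y0,s['wrist_torque'])
a,d=capture("top"); cv2.imwrite('pics/top2.png',cv2.resize(a[150:300,290:490,::-1],None,fx=4,fy=4))
C=np.array([525,-216.]);dz=20
for t in np.linspace(.16,.63,9)[1:]:
    q=[C[0]+95*np.sin(t),C[1],110+95*np.cos(t)-dz+(t-.16)*4]
    print(t.round(2),*rel(q,goal(0),s))
E
```

```text
time_s: 4.4
eef_pos: [539.7, -218.1, 183.9]
ee_rot: [0.705, -0.001, 0.71, -0.001]
force: [-2.2, -11.6, -2.5]
grip_width: 0.148
12.673958619818542 0.0006407878342888601 [-1.66595779  0.48432744  0.22967027]
0.22 [0.003 0.007 0.02 ] [ 0.001 -0.014  0.007]
0.28 [0.007 0.007 0.038] [ 0.001 -0.014  0.007]
0.34 [0.011 0.007 0.056] [ 0.001 -0.014  0.007]
0.4 [0.017 0.007 0.073] [ 0.001 -0.014  0.007]
0.45 [0.024 0.007 0.09 ] [ 0.001 -0.014  0.007]
0.51 [0.032 0.007 0.107] [ 0.001 -0.014  0.007]
0.57 [0.04  0.007 0.123] [ 0.001 -0.014  0.007]
0.63 [0.05  0.007 0.138] [ 0.001 -0.014  0.007]
```

View pics/top2.png

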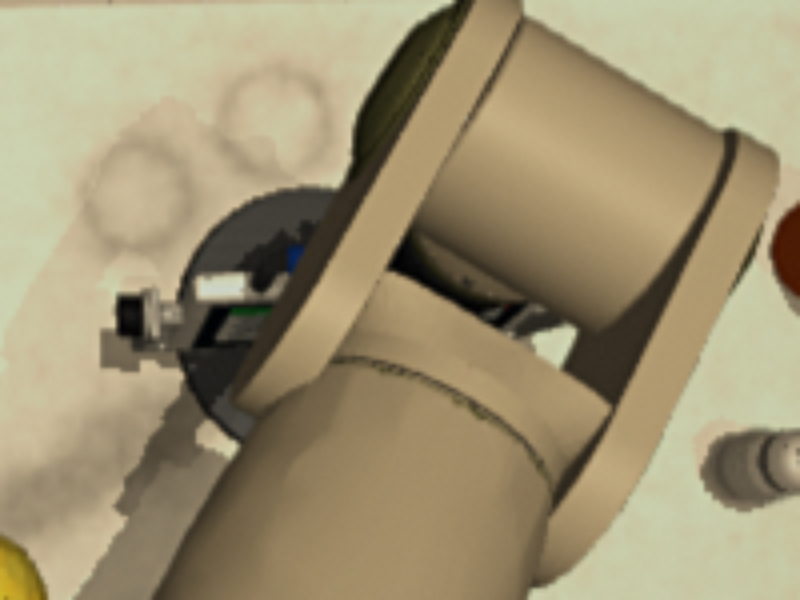

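```bash
python3 -m jog '[{"linear":[0.001,0.006,0.01],"rotation":[0,0,0],"grip":8},{"linear":[0.003,0.007,0.02],"rotation":[0,0,0],"grip":8},{"linear":[0.005,0.007,0.03],"rotation":[0,0,0],"grip":8},{"linear":[0.007,0.007,0.04],"rotation":[0,0,0],"grip":8},{"linear":[0.011,0.007,0.056],"rotation":[0,0,0],"grip":8},{"linear":[0.017,0.007,0.073],"rotation":[0,0,0],"grip":8},{"linear":[0.024,0.007,0.09],"rotation":[0,0,0],"grip":8},{"linear":[0.032,0.007,0.107],"rotation":[0,0,0],"grip":8},{"linear":[0.04,0.007,0.123],"rotation":[0,0,0],"grip":8},{"linear":[0.05,0.007,0.138],"rotation":[0,0,0],"grip":8},{"linear":[0.05,0.007,0.138],"rotation":[0,0,0],"grip":8},{"linear":[0.05,0.007,0.138],"rotation":[0,0,0],"grip":8}]' 25
python3 - <<'E'
from rig import *
import cv2
s=sense();print(s['grip_width']*85.4,s['wrist_torque'])
a,d=capture("scene"); cv2.imwrite('pics/sc3.png',cv2.resize(a[110:260,250:450,::-1],None,fx=4,fy=4))
E
```

```text
time_s: 5.45
eef_pos: [581.3, -217.5, 169.2]
ee_rot: [0.705, -0.003, 0.709, -0.002]
force: [1.2, -6.4, 1.8]
grip_width: 0.15
12.794213887516062 [-0.98096417  0.02960393  0.24484239]
```

View pics/sc3.png

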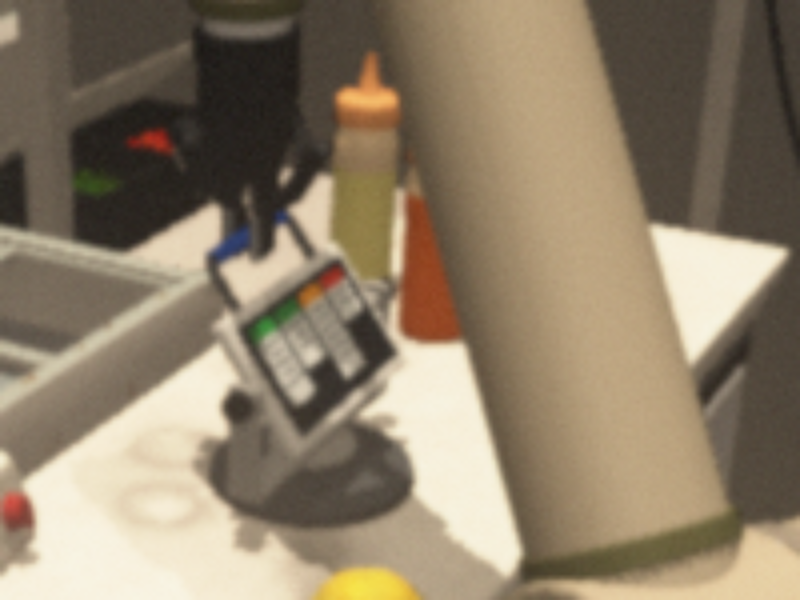

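```bash
python3 -m jog '[{"linear":[0,0,0],"rotation":[0,0,0],"grip":20},{"linear":[0,0,0],"rotation":[0,0,0],"grip":30},{"linear":[0,0,0],"rotation":[0,0,0],"grip":38},{"linear":[0,0,0],"rotation":[0,0,0],"grip":38},{"linear":[0,0,0],"rotation":[0,0,0],"grip":38},{"linear":[-0.03,0,0],"rotation":[0,0,0],"grip":38},{"linear":[-0.08,0,0],"rotation":[0,0,0],"grip":38},{"linear":[-0.16,0,0],"rotation":[0,0,0],"grip":38},{"linear":[-0.27,0,0],"rotation":[0,0,0],"grip":38},{"linear":[-0.38,0,0],"rotation":[0,0,0],"grip":38},{"linear":[-0.48,0,0],"rotation":[0,0,0],"grip":38},{"linear":[-0.48,0,0],"rotation":[0,0,0],"grip":38}]'
python3 - <<'E'
from rig import *
from h import *
s=sense();print(s['grip_width']*85.4)
for n in ("scene","wrist"):
    c=calibration(n); a,d=capture(n); m=blue(a); T=c['world_from_camera']
    cv2.imwrite(f'pics/{n}4.png',a[:,:,::-1])
    b=bar(pts(a,d,c['intrinsics'],T,m)); r=b[0]-T[:3,3]; r/=np.linalg.norm(r); print(n,b,b[0]+6*r)
E
```

```text
time_s: 6.5
eef_pos: [583.1, -216.9, 320.7]
ee_rot: [0.709, -0.005, 0.706, -0.004]
force: [0.4, -0.3, 0.2]
grip_width: 0.446
38.11139220952356
[]
scene (array([ 576.4094465 , -248.42039434,  191.0699296 ]), array([-0.30749533, -0.91947433, -0.24497669]), np.float64(4.162981648910542)) [ 579.15482832 -253.3111513   188.9384102 ]
[[np.int32(271), np.int32(139), np.int32(11), np.int32(49), np.int32(149)], [np.int32(273), np.int32(227), np.int32(15), np.int32(26), np.int32(253)]]
wrist (array([ 583.68600451, -254.55474778,  192.55298949]), array([-0.27935693, -0.96002754, -0.01751672]), np.float64(23.101372390930827)) [ 583.7109299  -256.89325058  187.02752269]
```

View pics/wrist4.png

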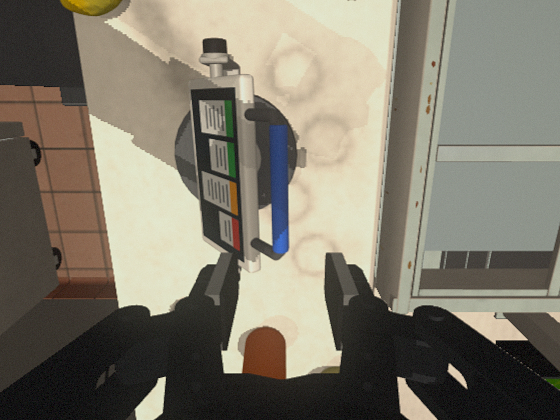

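View pics/scene4.png

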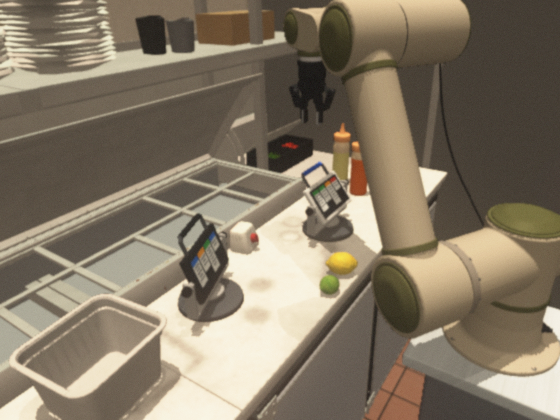

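Run:
```python
from rig import *
from h import *
for n in ("scene","wrist"):
    c=calibration(n); a,d=capture(n); T=c['world_from_camera']
    hsv=cv2.cvtColor(a,cv2.COLOR_RGB2HSV); m=cv2.inRange(hsv,(105,110,30),(128,255,255))>0
    X=pts(a,d,c['intrinsics'],T,m); X=X[(np.abs(X-[580,-216,188])<[40,70,30]).all(1)]
    b=bar(X); r=b[0]-T[:3,3]; r/=np.linalg.norm(r); q=b[0]+6*r
    y=b[1]*np.sign(b[1][1]); print(n,len(X),q,b[2],'swivel',-np.arctan2(y[0],y[1]),'tilt',np.arctan2(q[0]-525,q[2]-110))
# black: compare scene before/after
z=np.load('pics/scene0.npz')['p']; a,_=capture('scene')
print('black region diff',np.abs(a[205:325,170:250].astype(int)-z[205:325,170:250]).mean(), 'flow', cv2.phaseCorrelate(cv2.cvtColor(z,7)[205:325,170:250].astype(float),cv2.cvtColor(a,7)[205:325,170:250].astype(float)))
```

```text
scene 37 [ 579.42873208 -218.03049215  188.21593709] 97.27350186446347 swivel 0.012272720845585125 tilt 0.6079540076982158
wrist 2099 [ 581.49004341 -216.70642063  186.36544283] 104.1536870908457 swivel 0.01806740246453385 tilt 0.636897826810765
black region diff 2.0615625 flow ((0.017250675194311782, 0.009874329708296159), 0.9789973148153421)
```

Both views agree: swivel is about 0.01–0.02 rad, tilt about 0.61–0.64 rad, and the black screen hasn't moved. The gripper is well clear, so I'm handing in.

```bash
python3 -c "
from rig import *
print(finish_job())"
```

```text
the job is handed in; nothing more can be done
None
```

I gripped the white-framed screen's blue handle from above and swivelled it about 0.9 rad anticlockwise until it was square. I then leaned it back, let go, raised the gripper clear and handed the job in after about 7 s of the allowed 32 s.

| Last check | Scene camera | Wrist camera | Allowed |
|---|---|---|---|
| Swivel (rad) | 0.012 | 0.018 | -0.175 to 0.175 |
| Tilt (rad) | 0.61 | 0.64 | 0.436 to 0.785 |

- **Black-framed screen:** its image shifted only about 0.02 pixels between the first and last scene pictures, so it has not moved.
- **Robot:** the wrist force was back near zero after release, and the gripper was about 130 mm above the handle.
- **Check that failed:** my first measurement after release gave a wrong handle position. The colour mask was too strict and caught only pieces of the bar. The figures above come from a repeat with a looser mask.

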